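# Clamp a bottle in the hand-cranked bottle clamp

### The job

Stand the one bottle that has no pump on it upright in the nest of the hand-cranked clamp, a little short of the V block, and let go of it. Then take the crank by its free-spinning grip and wind it clockwise round and round, in one go without letting go on the way, until the jaw holds the bottle against the V block with about 20 newtons, judged by feel; never squeeze it with more than 40. Leave the clamp wound up like that, and leave the bottles with pumps standing where they are.

Things in the scene. Friction and masses are not known exactly. Their poses are not given: they have to be found in the camera images.
- bottle_mid (a point): The bottle without a pump: white, round body 50 mm in diameter up to 110 mm, then a shoulder and short bare neck 24 mm in diameter with a foil seal; 138 mm tall, 0.2 to 0.33 kg. This point is on its axis half-way up (69 mm above its foot); z is its axis.
- bottle: The same bottle without a pump; origin at the centre of its foot, z up along its axis.
- clamp: The clamp: grey base plate 100 x 340 mm, 10 mm thick, fixed on the table; V block (two white faces at 45 degrees, top 55 mm above the table) bolted on at its +y end, grey gearbox (top at 60 mm) with the crank at its -y end. Origin at table height between nest and crank; y runs along the clamp from crank to V block, z up.
- seat (a point): On the plate's top (10 mm above the table): nominal place of the axis of a bottle pressed into the V block. Axes as clamp; V block on its +y side, jaw on its -y side. The V block's setting along y differs each time and is not measured: the true place is up to 6 mm off along y. Stand the bottle 8 to 20 mm short of here in -y, within 8 mm sideways: the jaw slides it home.
- jaw: Sliding jaw: upright plate 60 mm wide, 16 mm thick, top 53 mm above the table, geared rigidly to the crank, faced with a white pad on stiff springs (20 N per mm of give). Origin at table height below the middle of the pad's face; +y is its closing direction. At the start it is 88 to 97 mm from the seat along y; it meets a seated bottle at 25 mm, give or take the V block's 6 mm.
- crank (a joint): Crank angle (rad), growing clockwise seen from above, which closes the jaw by 6 mm per rad. Starts between 0 and 1.5; the jaw meets a seated bottle between 10.9 and 13.1 (1.5 to 2.1 turns on), hard stop at 15. Steady drag 0.22 N m (4.4 N at the grip); it stays where it is left and keeps its squeeze.
- crank_axis (a point): On the crank's vertical axis, 99 mm above the table (level with the grip's middle). Axes as clamp. Feel: on top of the drag, each 10 N of squeeze adds 0.06 N m (1.2 N along the circle at the grip). Sliding the bottle takes only a few N of squeeze; once it is seated, the squeeze climbs by about 12 N for every 0.1 rad.
- grip_mid (a point): Middle of the crank's grip: upright black cylinder, 22 mm in diameter, 42 mm tall (78 to 120 mm above the table), 50 mm from the crank axis. It spins freely on its pin, so the hand need not turn as the crank goes round. Top of the crank arm and boss below it: 77 mm; of the hub on the axis: 79 mm.
- pumped1: A bottle with a pump (same body, pump head and spout on top, 168 mm tall), standing near the bottle without one; the two may be swapped. Origin at the centre of its foot; the spout points to its +y, 37 mm out. To be left standing.
- pumped2: Another such bottle with a pump; origin at the centre of its foot. To be left standing.
- pumped3: Another such bottle with a pump; origin at the centre of its foot. To be left standing.

How it is judged:
By the outcome, as a careful person would: the job done as asked, in the order asked, and still so for the second after the job is handed in, with the robot touching nothing.
It also fails if it takes over 72 s, if anything falls off the work surface, if the arm or the gripper's body presses on something with over 40 N, if the wrist force passes 120 N, or if a joint passes its speed limit or range.

### The arm

A 6-joint arm with a two-finger parallel gripper is mounted at the origin on the work surface. World frame = base frame: x ahead of the robot, y to its left, z up, the work surface at z = 0. Lengths are in m, angles in degrees, forces in N, time in s.
With the tool pointing down it reaches from about 0.275 to 0.975 m from the base axis. Payload 8.4 kg.
Tool frame: the origin (TCP) lies at the very end of the fingers, on their centre line; the grasp point (between the pads) lies bot.grasp_offset behind it (bot.grasp_offset is the distance from the TCP to the grasp point, in m); z points along the fingers, y is the direction in which the jaws open and shut (so a half turn about z gives the same grasp; the last joint's range is limited). The gripper opens to 92 mm and grips with 3 to 60 N. Pads are 20 mm wide; open, the fingers measure 128 mm over their backs; the gripper's body (75 mm by 189 mm) begins 69 mm behind the grasp point.
Start: joints at [-68.319, 20.225, 93.587, -0, 66.188, -0.138], TCP at [0.232, -0.58, 0.215] pointing down, gripper open.
Joint ranges: [-150.9, 150.9], [-52.94, 120.26], [3.33, 152.33], [-74.26, 254.26], [0, 154.13], [-172.89, 172.89]. Speed limits (degrees/s): [127.2, 127.2, 159.86, 180, 180, 180].

### API

Orientations are given as [roll, pitch, yaw] about the fixed x, y, z axes, in that order (R = Rz(yaw) Ry(pitch) Rx(roll)).
In Python, from bench import bot gives the robot as it stands.
- The arm moves only by the tool play_rows, never from a script. Its argument "steps" is one flat list of numbers, 6 for each row, row after row: the shift along the tool's x, y, z in units of 0.02 m (1.0 is 0.02 m), then the turn, a rotation vector about the tool's x, y, z in units of pi/4 rad (1.0 is pi/4 rad). In form: [tx, ty, tz, wx, wy, wz, tx, ty, tz, wx, wy, wz, ...]. A call has 1 to 10 rows; each row shifts and turns the pose as measured when the row begins, along the tool's axes as they then stand; what a row does not reach is not made up. A row lasts 1/12 s, in which the tool goes at most 41.7 mm and 7.16 degrees, less where a joint would pass 70% of its speed; a pose out of reach is approached as far as the arm can. A call with a number of a shift or a turn outside -1 to 1 is refused whole. A call with a gripper value outside its range is refused whole. "claw" is the closure in counts, from 0 (fully open) to 255 (shut), set as the call begins (left out, the last holds). The fingers move at their own pace and stop on an object; "grip_force" is the grip in N (left out, the last holds). Time passes only in rows, so rows that do not move let the fingers close. It gives the time, the measured TCP pose, the force and the opening at its end, in the units of the state.
- bot.get_obs(): the state, without advancing time (a new reading comes with each control period).
- bot.grab_frame(name): name is "scene" or "top"; returns a dict with "img" (420x560x3 uint8, red, green, blue), "z_map" (420x560 float32, m along the optical axis (not along the pixel's ray), 0 where there is no reading), "vertical_fov" (degrees; the focal length in pixels is half the picture's height over the tangent of half this angle, whatever the lens; pixels are square), "cx", "cy" (the principal point, pixels), "dist" ([k1, k2, p1, p2, k3] as OpenCV has them; the pictures are not rectified), "world_to_cam" (4x4, takes a point from world to camera coordinates). Camera axes: x right, y down, z forward; pixel columns grow to the right and rows downward; lengths in m; the calibration is good to about 2 mm. A picture is of the moment at which its call begins.
- bot.hand_in(): hands the job in, once; it reports no verdict.
The state is a dict: "t": time; "joint_positions": joint angles; "dq": joint speeds; "tau": joint torques, N m; "position": TCP position; "tcp_rot": TCP orientation; "contact_force": force on the tool from outside, world axes, zero at the start; "moment": the same for the moment, N m; "gripper_width": finger opening in m.
Only numpy, scipy, OpenCV 4.12 (cv2) and the standard library are available. Lean on these libraries where they do the work, as an engineer would, in place of code of your own. Each camera call takes 0.05 s, during which the arm holds its last target.

## Working session

There is one attempt and no reset: what is moved stays moved. The work goes in short steps, Python scripts to look and compute and a tool call to move; the robot and the scene stay as the last step left them, time stands still between calls to the robot, and variables do not carry over. Pictures are saved under pics/ and viewed, and the job is handed in when it is done.

Besides the shell and the picture viewer there is one more tool, called after ">>>" by a JSON object that holds its "op" and its "data", one argument or row to a line. play_rows: Moves the arm, as the interface text tells. Shifts and turns lie within -1 to 1; 1 stands for 0.02 m of shift or pi/4 rad of turn. Its arguments: {"type":"object","properties":{"steps":{"type":"array"},"claw":{"type":"number"},"grip_force":{"type":"number"}},"required":["steps"]}

```bash
ls; mkdir -p pics
cat > h.py <<'E'
import numpy as np,cv2
from bench import bot
def cam(n):
    f=bot.grab_frame(n); im=f["img"]; h,w=im.shape[:2]
    fl=h/2/np.tan(np.radians(f["vertical_fov"])/2)
    K=np.array([[fl,0,f["cx"]],[0,fl,f["cy"]],[0,0,1]]); d=np.array(f["dist"],float); T=np.array(f["world_to_cam"])
    return dict(im=im,z=f["z_map"],K=K,d=d,T=T)
def ray(c,uv):
    p=cv2.undistortPoints(np.array(uv,float).reshape(-1,1,2),c["K"],c["d"]).reshape(-1,2)
    R=c["T"][:3,:3];t=c["T"][:3,3]
    return -R.T@t, np.c_[p,np.ones(len(p))]@R
def plane(c,uv,z):
    o,r=ray(c,uv); return o+r*((z-o[2])/r[:,2])[:,None]
def cloud(c):
    h,w=c["z"].shape; u,v=np.meshgrid(np.arange(w),np.arange(h))
    o,r=ray(c,np.c_[u.ravel(),v.ravel()]); return (o+r*c["z"].ravel()[:,None]).reshape(h,w,3)
def proj(c,X):
    T=c["T"]; return cv2.projectPoints(np.array(X,float).reshape(-1,1,3),cv2.Rodrigues(T[:3,:3])[0],T[:3,3],c["K"],c["d"])[0].reshape(-1,2)
E
python3 - <<'E'
from h import *
print(bot.get_obs(),bot.grasp_offset)
for n in("scene","top"):
    c=cam(n); cv2.imwrite(f"pics/{n}0.png",c["im"][:,:,::-1]); print(n,c["K"],c["d"],(-c["T"][:3,:3].T@c["T"][:3,3]), (c["z"]>0).mean())
    np.save(n+"0.npy",c,allow_pickle=True)
E
```

```text
pics
{'t': 0.0, 'joint_positions': array([-6.83196048e+01,  2.02613979e+01,  9.36287050e+01,  2.78050487e-03,
        6.61874990e+01, -1.37132297e-01]), 'dq': array([-0.0444465 ,  0.06116306,  0.09509706,  0.01517731, -0.02743422,
        0.0095235 ]), 'tau': array([-1.02872822e-03, -5.93841720e+01, -3.34217298e+01,  6.93671359e-02,
        2.31308100e-02, -6.99649490e-05]), 'position': array([ 0.23211964, -0.57976885,  0.21387833]), 'tcp_rot': array([-1.79922404e+02, -2.72800791e-03,  2.18164013e+01]), 'contact_force': array([-0.0699346 ,  0.39998512,  0.35113191]), 'moment': array([0.01231829, 0.01104456, 0.02956731]), 'gripper_width': 0.09184209182364579} 0.0187
scene [[387.93895535   0.         282.22773018]
 [  0.         387.93895535 211.68526694]
 [  0.           0.           1.        ]] [-0.08670742  0.          0.          0.          0.        ] [1.28934044 0.12692063 0.76585857] 0.9960374149659864
top [[465.33594513   0.         282.98506572]
 [  0.         465.33594513 209.67274823]
 [  0.           0.           1.        ]] [-0.0638018  0.         0.         0.         0.       ] [ 0.46343204 -0.03177338  1.35344965] 0.9959396258503401
```

View pics/scene0.png

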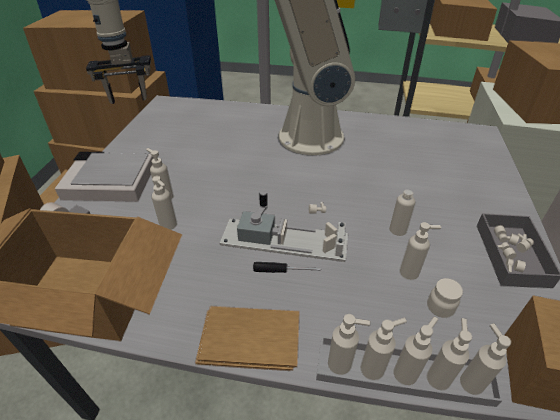

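View pics/top0.png

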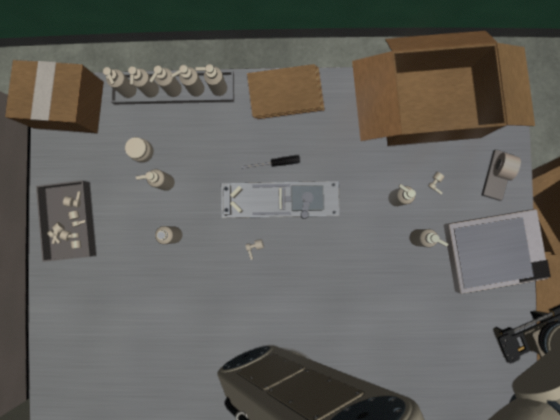

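Run:
```python
from h import *
t=np.load("top0.npy",allow_pickle=True).item(); s=np.load("scene0.npy",allow_pickle=True).item()
a=t["im"][165:235,205:355,::-1]; b=s["im"][180:270,205:365,::-1]
cv2.imwrite("pics/tc.png",cv2.resize(a,None,fx=5,fy=5,interpolation=cv2.INTER_CUBIC))
cv2.imwrite("pics/sc.png",cv2.resize(b,None,fx=5,fy=5,interpolation=cv2.INTER_CUBIC))
P=cloud(t)
# bottle
reg=P[215:255,145:190].reshape(-1,3); top=reg[(reg[:,2]>.133)]; print("neck",len(top),top.mean(0),top.min(0),top.max(0))
body=reg[(reg[:,2]>.10)];print("body",body.min(0),body.max(0))
# plate corners: height 0.01
Q=P[165:235,205:355]; m=(Q[...,2]>.006)&(Q[...,2]<.2); X=Q[m]
hull=cv2.minAreaRect(X[:,:2].astype(np.float32)); print("plate",hull)
# grip
m=(Q[...,2]>.085)&(Q[...,2]<.15); X=Q[m]; print("grip",len(X),X.mean(0),X.min(0),X.max(0))
v,u=np.where(m); print(u.mean()+205,v.mean()+165)
Ps=cloud(s)[180:270,205:365]; m=(Ps[...,2]>.085)&(Ps[...,2]<.15); X=Ps[m]; print("grip s",len(X),X.mean(0),X.min(0),X.max(0))
```

```text
neck 82 [0.45921898 0.26814935 0.27169867] [ 0.44740027 -0.03177338  0.13368627] [0.47110426 0.31668347 1.35344965]
body [ 0.43599647 -0.03177338  0.10056436] [0.48199102 0.32928025 1.35344965]
plate ((0.5580990314483643, -0.004255414009094238), (0.434468150138855, 0.1998387575149536), 89.90464782714844)
grip 16 [ 0.50810134 -0.06925793  0.1132067 ] [ 0.49945895 -0.07908733  0.0853043 ] [ 0.53035955 -0.06041765  0.12290942]
303.25 214.8125
grip s 84 [ 0.51469956 -0.06638585  0.10279829] [ 0.50351033 -0.07967707  0.08516874] [ 0.52126547 -0.0572923   0.11853432]
```

View pics/tc.png

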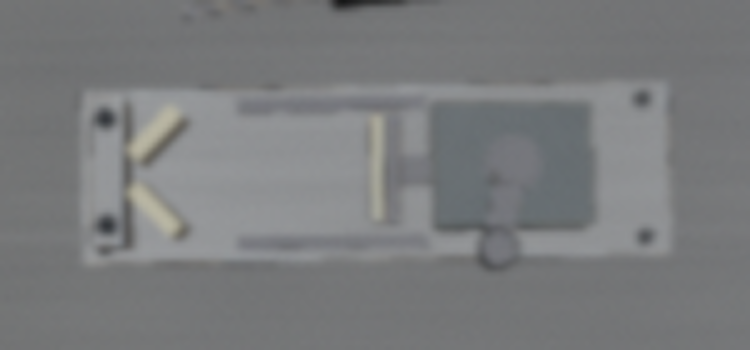

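View pics/sc.png

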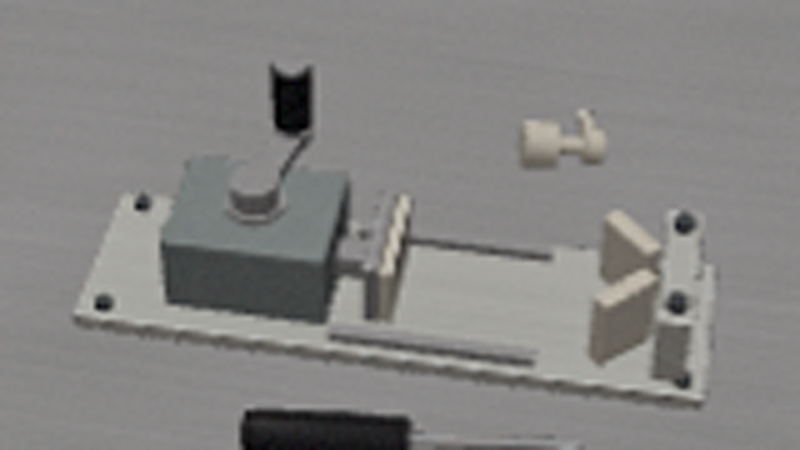

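Run:
```python
from h import *
np.set_printoptions(precision=4,suppress=True)
t=np.load("top0.npy",allow_pickle=True).item(); s=np.load("scene0.npy",allow_pickle=True).item()
f=lambda pts:np.array(pts,float)/5+[205,165]-.4
g=lambda pts:np.array(pts,float)/5+[205,180]-.4
c=plane(t,f([(83,92),(668,82),(672,255),(82,263)]),.01); print("plate",c,c.mean(0)); 
d=(c[0]+c[3]-c[1]-c[2])/2; print("len",np.linalg.norm(d),"wid",np.linalg.norm(c[0]-c[3]),np.linalg.norm(c[1]-c[2]),"yaw",np.degrees(np.arctan2(-d[0],d[1])))
print("hub",plane(t,f([(514,158)]),.079), "grip top",plane(t,f([(499,246)]),.12))
print("jaw face",plane(t,f([(371,115),(371,220)]),.053))
print("V",plane(t,f([(127,155),(178,105),(188,118),(140,165),(128,190),(180,240),(188,230),(135,182)]),.055))
o1,r1=ray(t,f([(499,246)]));
# grip from scene: bottom of the black cyl / centre
print("grip scene mid",plane(s,g([(292,99)]),.099))
print("hub top scene",plane(s,g([(255,190)]),.079))
# bottle
im=t["im"][210:260,140:195]; hsv=cv2.cvtColor(im,cv2.COLOR_RGB2HSV)
cv2.imwrite("pics/b.png",cv2.resize(im[:,:,::-1],None,fx=10,fy=10,interpolation=cv2.INTER_CUBIC))
im=s["im"][180:285,380:450]
cv2.imwrite("pics/bs.png",cv2.resize(im[:,:,::-1],None,fx=6,fy=6,interpolation=cv2.INTER_CUBIC))
P=cloud(t)
def circ(v0,v1,u0,u1,zl,zh):
    Q=P[v0:v1,u0:u1].reshape(-1,3); q=Q[(Q[:,2]>zl)&(Q[:,2]<zh)]; print(len(q),q.mean(0),q.min(0),q.max(0),np.median(q[:,2]))
circ(215,255,145,190,.134,.145); circ(215,255,145,190,.105,.134)
circ(160,200,130,175,.105,.2)
```

```text
plate [[ 0.6068  0.1649  0.01  ]
 [ 0.6087 -0.1748  0.01  ]
 [ 0.5084 -0.1755  0.01  ]
 [ 0.5074  0.1658  0.01  ]] [ 0.5578 -0.0049  0.01  ]
len 0.3405230681957801 wid 0.09947278412499047 0.1003214150055362 yaw 0.24875347762561026
hub [[ 0.5603 -0.0823  0.079 ]] grip top [[ 0.5105 -0.0721  0.12  ]]
jaw face [[ 0.5873 -0.0035  0.053 ]
 [ 0.5284 -0.0029  0.053 ]]
V [[0.5662 0.1336 0.055 ]
 [0.5941 0.1048 0.055 ]
 [0.5867 0.0992 0.055 ]
 [0.5605 0.1263 0.055 ]
 [0.5466 0.1331 0.055 ]
 [0.5182 0.1041 0.055 ]
 [0.5238 0.0996 0.055 ]
 [0.551  0.1292 0.055 ]]
grip scene mid [[ 0.5131 -0.0679  0.099 ]]
hub top scene [[ 0.566  -0.0765  0.079 ]]
71 [0.4586 0.3052 0.1385] [0.4474 0.2929 0.1343] [0.4711 0.3167 0.1434] 0.13819298767037713
195 [0.4592 0.3012 0.1177] [0.4362 0.2804 0.1058] [0.482  0.3293 0.134 ] 0.11774042967891862
315 [0.6108 0.3267 0.136 ] [0.5897 0.3032 0.1053] [0.6366 0.3638 0.1761] 0.12468453353607956
```

View pics/b.png

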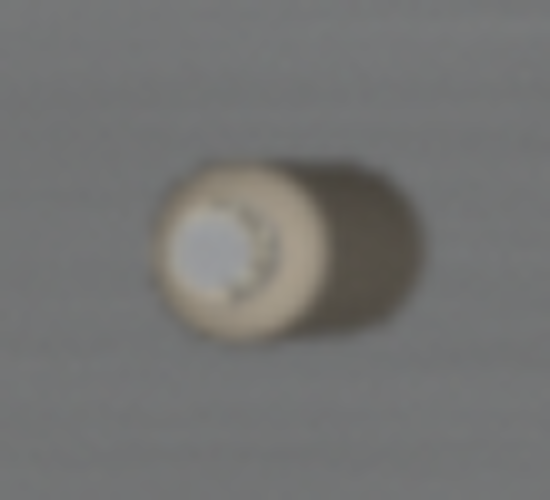

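View pics/bs.png

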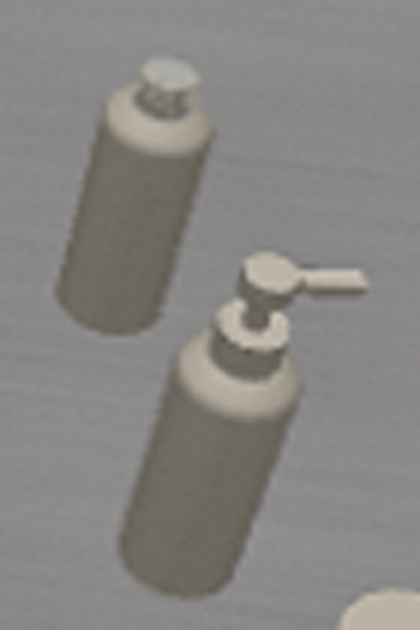

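Run:
```python
from h import *
np.set_printoptions(precision=4,suppress=True)
t=np.load("top0.npy",allow_pickle=True).item(); s=np.load("scene0.npy",allow_pickle=True).item()
print("foil top",plane(t,[(140+21.2-.45,210+25-.45)],.138),"scene",plane(s,[(380+171/6-.4,180+75/6-.4)],.138))
# body sides at mid height in scene (both edges) 
g=lambda p:np.array(p,float)/6+[380,180]-.4
o,r=ray(s,g([(57,290),(160,312)])); print(o,o+r*((.02-o[2])/r[:,2])[:,None])
print("base front",plane(s,g([(112,333)]),0.))
```

```text
foil top [[0.4591 0.3065 0.138 ]] scene [[0.4593 0.3086 0.138 ]]
[1.2893 0.1269 0.7659] [[0.4771 0.2805 0.02  ]
 [0.4832 0.3275 0.02  ]]
base front [[0.4801 0.3097 0.    ]]
```

>>> {"op": "play_rows", "data": {
  "steps": [0.59, -0.81, 0, 0, 0, -0.152, 0.68, -0.73, 0, 0, 0, -0.152, 0.77, -0.64, 0, 0, 0, -0.152, 0.84, -0.55, 0, 0, 0, -0.152, 0.9, -0.44, 0, 0, 0, -0.152, 0.94, -0.34, 0, 0, 0, -0.152, 0.97, -0.22, 0, 0, 0, -0.152, 0.99, -0.1, 0, 0, 0, -0.152, 1, 0, 0, 0, 0, -0.152, 0.99, 0.13, 0, 0, 0, -0.152],
  "claw": 0
}}

```text
t: 0.93
position: [0.2771, -0.3781, 0.2101]
tcp_rot: [-179.8, -0.3, 92.9]
contact_force: [0.6, -0.6, 0.3]
gripper_width: 0.0917
```

>>> {"op": "play_rows", "data": {
  "steps": [1, 0.3, 0, 0, 0, 0.064, 1, 0.3, 0, 0, 0, 0, 1, 0.3, 0, 0, 0, 0, 1, 0.3, 0, 0, 0, 0, 1, 0.3, 0, 0, 0, 0, 1, 0.3, 0, 0, 0, 0, 1, 0.3, 0, 0, 0, 0, 1, 0.3, 0, 0, 0, 0, 1, 0.3, 0, 0, 0, 0, 1, 0.3, 0, 0, 0, 0]
}}

```text
t: 1.77
position: [0.3332, -0.1657, 0.2094]
tcp_rot: [-179.6, -0.5, 90.5]
contact_force: [1.2, -0.5, -0.0]
gripper_width: 0.0917
```

>>> {"op": "play_rows", "data": {
  "steps": [1, 0.26, 0, 0, 0, 0, 1, 0.26, 0, 0, 0, 0, 1, 0.26, 0, 0, 0, 0, 1, 0.26, 0, 0, 0, 0, 1, 0.26, 0, 0, 0, 0, 1, 0.26, 0, 0, 0, 0, 1, 0.26, 0, 0, 0, 0, 1, 0.26, 0, 0, 0, 0, 1, 0.26, 0, 0, 0, 0, 1, 0.26, 0, 0, 0, 0]
}}

```text
t: 2.6
position: [0.3825, 0.0456, 0.2098]
tcp_rot: [-179.5, -0.5, 90.4]
contact_force: [0.1, -0.3, 0.3]
gripper_width: 0.0918
```

>>> {"op": "play_rows", "data": {
  "steps": [1, 0.3, 0, 0, 0, 0, 1, 0.3, 0, 0, 0, 0, 1, 0.3, 0, 0, 0, 0, 1, 0.3, 0, 0, 0, 0, 1, 0.3, 0, 0, 0, 0, 1, 0.3, 0, 0, 0, 0, 1, 0.3, 0, 0, 0, 0, 1, 0.3, 0, 0, 0, 0, 1, 0.3, 0, 0, 0, 0, 1, 0.3, 0, 0, 0, 0]
}}

```text
t: 3.43
position: [0.4396, 0.2567, 0.2089]
tcp_rot: [-179.3, -0.4, 90.5]
contact_force: [0.5, -0.2, -0.6]
gripper_width: 0.0919
```

>>> {"op": "play_rows", "data": {
  "steps": [1, 0.3, 0, 0, 0, 0, 0.8, 0.2, 0, 0, 0, 0, 0.4, 0.1, 0, 0, 0, 0, 0, 0, 0, -0.01, -0.01, 0, 0, 0, 0, 0, 0, 0]
}}

```text
t: 3.85
position: [0.4513, 0.3057, 0.2072]
tcp_rot: [-179.7, 0.2, 90.7]
contact_force: [-0.3, -0.5, -0.5]
gripper_width: 0.092
```

>>> {"op": "play_rows", "data": {
  "steps": [0.04, 0.38, 0.2, 0, 0, 0.015, 0, 0, 0.9, 0, 0, 0, 0, 0, 0.9, 0, 0, 0, 0, 0, 0.9, 0, 0, 0, 0, 0, 0.9, 0, 0, 0, 0, 0, 0.9, 0, 0, 0, 0, 0, 0.9, 0, 0, 0, 0, 0, 0.7, 0, 0, 0, 0, 0, 0.3, 0, 0, 0, 0, 0, 0, 0, 0, 0]
}}

```text
t: 4.68
position: [0.4616, 0.2974, 0.0698]
tcp_rot: [-179.9, 0.2, 89.4]
contact_force: [-0.9, -0.5, -0.3]
gripper_width: 0.0918
```

>>> {"op": "play_rows", "data": {
  "steps": [0.43, -0.1, 0.3, 0, 0, 0, 0, 0, 0, 0, 0, 0]
}}

```text
t: 4.85
position: [0.4602, 0.3056, 0.0639]
tcp_rot: [-179.9, 0.2, 89.3]
contact_force: [-0.5, 0.0, -1.2]
gripper_width: 0.092
```

>>> {"op": "play_rows", "data": {
  "steps": [0.05, 0, 0, 0, 0, 0, 0, 0, 0, 0, 0, 0, 0, 0, 0, 0, 0, 0, 0, 0, 0, 0, 0, 0, 0, 0, 0, 0, 0, 0, 0, 0, 0, 0, 0, 0, 0, 0, 0, 0, 0, 0, 0, 0, 0, 0, 0, 0],
  "claw": 255,
  "grip_force": 20
}}

```text
t: 5.52
position: [0.4615, 0.3084, 0.067]
tcp_rot: [179.9, 0.1, 89.3]
contact_force: [0.1, -0.1, -2.1]
gripper_width: 0.0499
```

>>> {"op": "play_rows", "data": {
  "steps": [0, 0, -0.4, 0, 0, 0, 0, 0, -0.8, 0, 0, 0, 0, 0, -0.9, 0, 0, 0, 0, 0, -0.9, 0, 0, 0, 0, 0, -0.9, 0, 0, 0, 0, 0, -0.5, 0, 0, 0, 0, 0, 0, 0, 0, 0]
}}

```text
t: 6.1
position: [0.4595, 0.3069, 0.1587]
tcp_rot: [-179.8, 0.3, 89.3]
contact_force: [0.4, -0.2, -2.7]
gripper_width: 0.0504
```

>>> {"op": "play_rows", "data": {
  "steps": [-0.5, 0.2, 0, 0, 0, 0, -0.9, 0.4, 0, 0, 0, 0, -0.9, 0.4, 0, 0, 0, 0, -0.9, 0.4, 0, 0, 0, 0, -0.9, 0.4, 0, 0, 0, 0, -0.9, 0.4, 0, 0, 0, 0, -0.9, 0.4, 0, 0, 0, 0, -0.9, 0.4, 0, 0, 0, 0, -0.9, 0.4, 0, 0, 0, 0, -0.9, 0.4, 0, 0, 0, 0]
}}

```text
t: 6.93
position: [0.5311, 0.1216, 0.1499]
tcp_rot: [-179.2, 0.6, 89.7]
contact_force: [0.3, -0.6, -2.4]
gripper_width: 0.0501
```

>>> {"op": "play_rows", "data": {
  "steps": [-0.8, 0.5, 0, -0.009, 0.007, 0, -0.8, 0.5, 0, -0.009, 0.006, 0, -0.3, 0.2, 0, 0, 0, 0, -0.1, 0.1, 0, 0, 0, 0, 0, 0, 0, 0, 0, 0, 0, 0, 0, 0, 0, 0]
}}

```text
t: 7.43
position: [0.5547, 0.0724, 0.1435]
tcp_rot: [-179.4, 0.1, 89.4]
contact_force: [-0.6, 0.6, -2.1]
gripper_width: 0.05
```

>>> {"op": "play_rows", "data": {
  "steps": [0.25, 0.15, 0.3, -0.013, 0, 0, 0, 0, 0.6, 0, 0, 0, 0, 0, 0.7, 0, 0, 0, 0, 0, 0.6, 0, 0, 0, 0, 0, 0.3, 0, 0, 0, 0, 0, 0, 0, 0, 0]
}}

```text
t: 7.93
position: [0.5559, 0.0825, 0.0882]
tcp_rot: [179.9, 0.1, 89.7]
contact_force: [-1.1, 0.1, -2.2]
gripper_width: 0.0503
```

>>> {"op": "play_rows", "data": {
  "steps": [-0.22, 0.1, 0.25, 0, 0, 0, 0, 0, 0.1, 0, 0, 0, 0, 0, 0, 0, 0, 0]
}}

```text
t: 8.18
position: [0.5576, 0.0788, 0.08]
tcp_rot: [180.0, 0.1, 89.8]
contact_force: [-0.0, -0.2, -1.9]
gripper_width: 0.0503
```

>>> {"op": "play_rows", "data": {
  "steps": [-0.02, 0.02, 0.1, 0, 0, 0, 0, 0, 0.05, 0, 0, 0, 0, 0, 0.05, 0, 0, 0, 0, 0, 0, 0, 0, 0]
}}

```text
t: 8.52
position: [0.5591, 0.0783, 0.0772]
tcp_rot: [179.9, 0.1, 89.8]
contact_force: [0.6, 1.0, -3.6]
gripper_width: 0.0499
```

Run:
```python
from h import *
s=cam("scene"); im=s["im"][120:280,200:400,::-1]
cv2.imwrite("pics/place.png",cv2.resize(im,None,fx=4,fy=3.75,interpolation=cv2.INTER_CUBIC))
```

```text
(no output)
```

View pics/place.png

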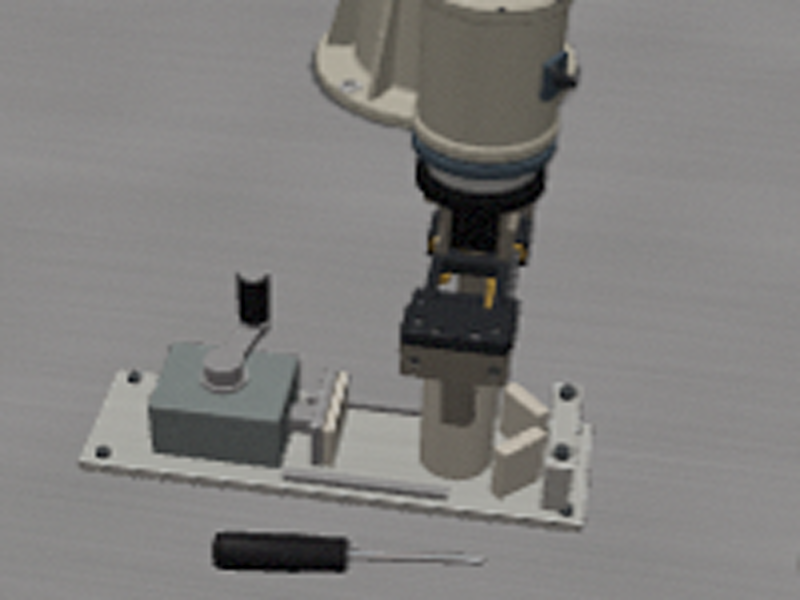

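>>> {"op": "play_rows", "data": {
  "steps": [0, 0, 0.05, 0, 0, 0, 0, 0, 0.03, 0, 0, 0, 0, 0, 0, 0, 0, 0]
}}

```text
t: 8.82
position: [0.5594, 0.0784, 0.0772]
tcp_rot: [179.8, 0.1, 89.8]
contact_force: [-0.6, -0.5, -2.7]
gripper_width: 0.0501
```

>>> {"op": "play_rows", "data": {
  "steps": [0, 0, 0.1, 0, 0, 0, 0, 0, 0.1, 0, 0, 0]
}}

```text
t: 8.98
position: [0.558, 0.0784, 0.0755]
tcp_rot: [180.0, 0.1, 89.8]
contact_force: [-13.4, -0.4, 35.4]
gripper_width: 0.0495
```

>>> {"op": "play_rows", "data": {
  "steps": [0, 0, -0.04, 0, 0, 0]
}}

```text
t: 9.07
position: [0.5577, 0.0785, 0.0769]
tcp_rot: [-180.0, 0.1, 89.8]
contact_force: [-0.3, 0.0, -3.1]
gripper_width: 0.0498
```

>>> {"op": "play_rows", "data": {
  "steps": [0, 0, 0.02, 0, 0, 0, 0, 0, 0, 0, 0, 0, 0, 0, 0, 0, 0, 0, 0, 0, 0, 0, 0, 0, 0, 0, 0, 0, 0, 0, 0, 0, 0, 0, 0, 0],
  "claw": 0
}}

```text
t: 9.57
position: [0.5595, 0.0787, 0.0768]
tcp_rot: [179.8, 0.0, 89.8]
contact_force: [0.2, -0.1, -1.1]
gripper_width: 0.0877
```

>>> {"op": "play_rows", "data": {
  "steps": [0, 0, -0.3, 0, 0, 0, 0, 0, -0.8, 0, 0, 0, 0, 0, -0.9, 0, 0, 0, 0, 0, -0.9, 0, 0, 0, 0, 0, -0.9, 0, 0, 0, 0, 0, -0.9, 0, 0, 0, 0, 0, -0.5, 0, 0, 0]
}}

```text
t: 10.15
position: [0.5568, 0.0784, 0.1836]
tcp_rot: [-179.8, 0.1, 89.8]
contact_force: [0.7, -0.9, 0.3]
gripper_width: 0.0919
```

>>> {"op": "play_rows", "data": {
  "steps": [-0.5, -0.5, 0, 0, 0, 0, -0.9, -0.9, 0, 0, 0, 0, -0.9, -0.8, 0, 0, 0, 0, -0.9, -0.6, 0, 0, 0, 0, -0.9, 0, 0, 0, 0, 0, -0.9, 0, 0, 0, 0, 0, -0.9, 0, 0, 0, 0, 0, -0.6, 0, 0, 0, 0, 0, 0, 0, 0, 0, 0, 0]
}}

```text
t: 10.9
position: [0.4892, -0.0591, 0.181]
tcp_rot: [-179.6, 0.1, 90.0]
contact_force: [-0.2, -0.5, 0.0]
gripper_width: 0.0919
```

Run:
```python
from h import *
np.set_printoptions(precision=4,suppress=True)
print(bot.get_obs()["position"],bot.get_obs()["tcp_rot"])
for n in("scene","top"):
    c=cam(n); np.save(n+"1.npy",c,allow_pickle=True); cv2.imwrite(f"pics/{n}1.png",c["im"][:,:,::-1])
    P=cloud(c).reshape(-1,3); q=P[(abs(P[:,0]-.558)<.04)&(abs(P[:,1]-.08)<.04)&(P[:,2]>.14)&(P[:,2]<.16)]; print(n,len(q),q.mean(0),q.min(0),q.max(0))
```

```text
[ 0.4892 -0.0591  0.181 ] [-179.6493    0.103    89.9633]
scene 70 [0.5606 0.0791 0.146 ] [0.5464 0.0679 0.1401] [0.5707 0.0906 0.1494]
top 65 [0.5592 0.0756 0.1486] [0.547  0.0646 0.1427] [0.5707 0.0851 0.1536]
```

View pics/scene1.png

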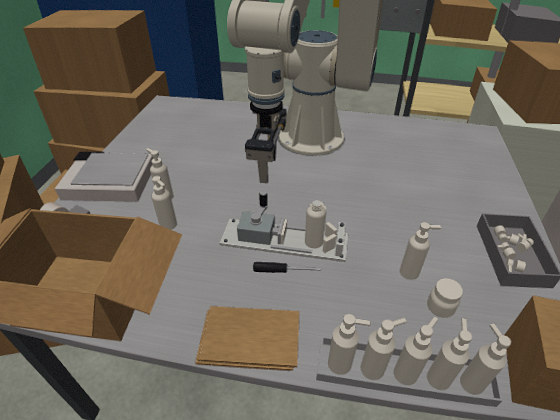

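View pics/top1.png

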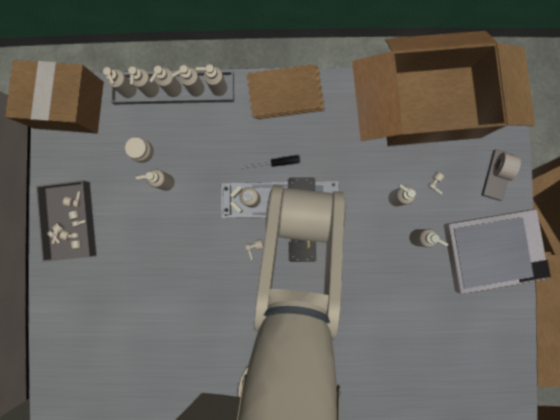

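>>> {"op": "play_rows", "data": {
  "steps": [-0.4, 0.8, 0, -0.008, 0, 0, -0.1, 0.3, 0.1, 0, 0, 0, 0, 0, 0.6, 0, 0, 0, 0, 0, 0.6, 0, 0, 0, 0, 0, 0.4, 0, 0, 0, 0, 0, 0, 0, 0, 0],
  "claw": 115
}}

```text
t: 11.5
position: [0.5108, -0.0636, 0.1442]
tcp_rot: [-179.9, -0.0, 90.1]
contact_force: [-0.0, -0.1, 0.0]
gripper_width: 0.054
```

>>> {"op": "play_rows", "data": {
  "steps": [-0.28, 0, 0, 0, 0, 0, 0, 0, 0.2, 0, 0, 0, 0, 0, 0.5, 0, 0, 0, 0, 0, 0.4, 0, 0, 0, 0, 0, 0.2, 0, 0, 0, 0, 0, 0, 0, 0, 0]
}}

```text
t: 12.0
position: [0.5106, -0.0686, 0.1163]
tcp_rot: [-179.9, -0.0, 90.2]
contact_force: [-0.8, -0.1, 1.3]
gripper_width: 0.0504
```

>>> {"op": "play_rows", "data": {
  "steps": [-0.03, 0, 0.3, 0, 0, 0, 0, 0, 0.5, 0, 0, 0, 0, 0, 0.4, 0, 0, 0, 0, 0, 0.2, 0, 0, 0, 0, 0, 0, 0, 0, 0, 0, 0, 0, 0, 0, 0]
}}

```text
t: 12.5
position: [0.5103, -0.0692, 0.0846]
tcp_rot: [-179.9, -0.1, 90.1]
contact_force: [0.3, -0.4, -0.3]
gripper_width: 0.0509
```

Run:
```python
from h import *
s=cam("scene"); im=s["im"][130:270,190:390,::-1]
cv2.imwrite("pics/crank.png",cv2.resize(im,None,fx=4,fy=4,interpolation=cv2.INTER_CUBIC))
```

```text
(no output)
```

View pics/crank.png

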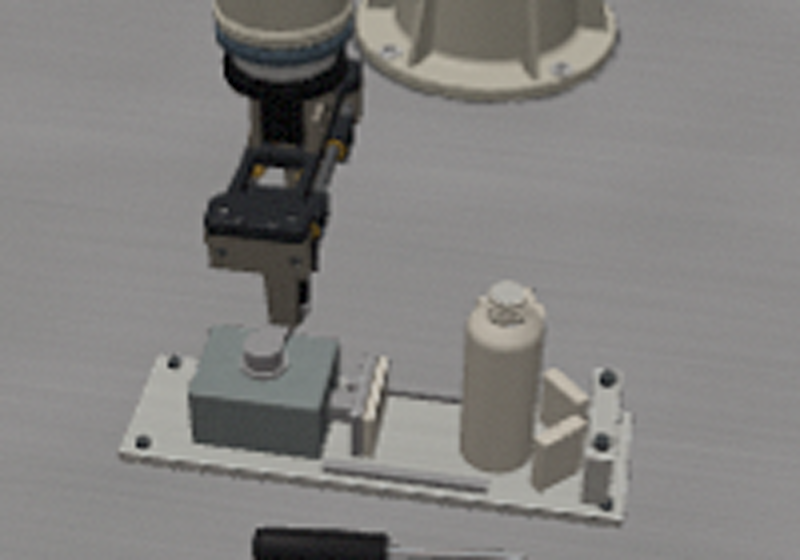

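>>> {"op": "play_rows", "data": {
  "steps": [0, 0, -0.05, 0, 0, 0, 0, 0, 0, 0, 0, 0, 0, 0, 0, 0, 0, 0, 0, 0, 0, 0, 0, 0, 0, 0, 0, 0, 0, 0],
  "claw": 255,
  "grip_force": 40
}}

```text
t: 12.97
position: [0.5078, -0.0691, 0.0865]
tcp_rot: [-179.6, -0.1, 90.2]
contact_force: [-4.3, -0.8, 3.0]
gripper_width: 0.0212
```

>>> {"op": "play_rows", "data": {
  "steps": [0.24, 0.07, 0, 0, 0, 0, 0.23, 0.09, 0, 0, 0, 0, 0.22, 0.11, 0, 0, 0, 0, 0.21, 0.13, 0, 0, 0, 0]
}}

```text
t: 13.3
position: [0.5146, -0.0525, 0.0866]
tcp_rot: [-179.5, 0.1, 90.2]
contact_force: [-1.7, -3.9, -0.2]
gripper_width: 0.0207
```

>>> {"op": "play_rows", "data": {
  "steps": [0.48, 0.39, 0, -0.008, 0, 0, 0.38, 0.49, 0, 0, 0, 0, 0.26, 0.57, 0, 0, 0, 0, 0.12, 0.61, 0, 0, 0, 0]
}}

```text
t: 13.63
position: [0.5558, -0.0289, 0.0865]
tcp_rot: [-179.8, 0.5, 90.3]
contact_force: [-4.0, -19.5, 1.7]
gripper_width: 0.0213
```

```bash
cat > w.py <<'E'
from h import *
import json,os,sys
from scipy.optimize import least_squares
o=bot.get_obs(); p=o["position"]; F=o["contact_force"]
L=json.load(open("log.json")) if os.path.exists("log.json") else [[.5146,-.0525]]
L.append([p[0],p[1]]); json.dump(L,open("log.json","w"))
X=np.array(L[-14:])
s=least_squares(lambda c:np.r_[np.hypot(X[:,0]-c[0],X[:,1]-c[1])-.05,(c-[.558,-.0795])*.3],[.558,-.08]).x
a=np.arctan2(p[1]-s[1],p[0]-s[0]); r=np.hypot(p[1]-s[1],p[0]-s[0])
a0=np.arctan2(.011,-.049); th=float(sys.argv[1]) if len(sys.argv)>1 else 0
w=(a0-a)%(2*np.pi)
tg=np.array([np.sin(a),-np.cos(a)]); rd=np.array([np.cos(a),np.sin(a)])
print("t%.2f c"%o["t"],s.round(4),"r%.4f ang %.1f wound(mod) %.3f z %.4f F tang %.1f rad %.1f z %.1f"%(r,np.degrees(a),w,p[2],-F[:2]@tg,F[:2]@rd,F[2]),o["tcp_rot"].round(1))
st=float(sys.argv[2]) if len(sys.argv)>2 else .25; lag=float(sys.argv[3]) if len(sys.argv)>3 else 1
ch=2*.05*np.sin(st/2)/.02
# radial correction in first row only informational
print([(round(float(-np.cos(a-st*lag*(k+.5))*ch),2),round(float(np.sin(a-st*lag*(k+.5))*ch),2)) for k in range(10)])
E
python3 w.py
```

```text
t13.63 c [ 0.5572 -0.0789] r0.0500 ang 91.6 wound(mod) 1.322 z 0.0865 F tang 4.5 rad -19.4 z 1.7 [-179.8    0.5   90.3]
[(-0.06, 0.62), (-0.21, 0.59), (-0.35, 0.52), (-0.47, 0.41), (-0.55, 0.28), (-0.61, 0.14), (-0.62, -0.02), (-0.6, -0.17), (-0.54, -0.31), (-0.44, -0.44)]
```

>>> {"op": "play_rows", "data": {
  "steps": [-0.07, 0.62, 0, 0, 0.01, 0, -0.21, 0.59, 0, 0, 0, 0, -0.34, 0.52, 0, 0, 0, 0, -0.46, 0.42, 0, 0, 0, 0, -0.55, 0.29, 0, 0, 0, 0]
}}

```text
t: 14.05
position: [0.6024, -0.0589, 0.0865]
tcp_rot: [-179.0, 0.0, 90.6]
contact_force: [-6.6, 1.9, 5.0]
gripper_width: 0.0211
```

```bash
python3 w.py
```

```text
t14.05 c [ 0.5568 -0.0791] r0.0498 ang 23.9 wound(mod) 2.504 z 0.0865 F tang 4.4 rad -5.2 z 5.0 [-179.     0.    90.6]
[(-0.6, 0.18), (-0.62, 0.03), (-0.61, -0.13), (-0.56, -0.28), (-0.47, -0.41), (-0.36, -0.51), (-0.22, -0.58), (-0.07, -0.62), (0.09, -0.62), (0.24, -0.58)]
```

>>> {"op": "play_rows", "data": {
  "steps": [-0.6, 0.18, 0, -0.02, 0, 0.01, -0.62, 0.04, 0, 0, 0, 0, -0.61, -0.12, 0, 0, 0, 0, -0.56, -0.26, 0, 0, 0, 0, -0.48, -0.39, 0, 0, 0, 0, -0.38, -0.49, 0, 0, 0, 0]
}}

```text
t: 14.55
position: [0.5868, -0.1194, 0.0867]
tcp_rot: [179.8, -0.5, 90.1]
contact_force: [4.4, 2.7, -4.1]
gripper_width: 0.0211
```

```bash
python3 w.py
```

```text
t14.55 c [ 0.5569 -0.0792] r0.0502 ang -53.4 wound(mod) 3.853 z 0.0867 F tang 5.1 rad 0.4 z -4.1 [179.8  -0.5  90.1]
[(-0.31, -0.54), (-0.16, -0.6), (-0.01, -0.62), (0.15, -0.61), (0.29, -0.55), (0.42, -0.46), (0.52, -0.34), (0.59, -0.2), (0.62, -0.05), (0.61, 0.1)]
```

>>> {"op": "play_rows", "data": {
  "steps": [-0.31, -0.54, 0, 0, -0.01, 0, -0.17, -0.6, 0, 0, 0, 0, -0.03, -0.62, 0, 0, 0, 0, 0.12, -0.61, 0, 0, 0, 0, 0.26, -0.56, 0, 0, 0, 0, 0.39, -0.48, 0, 0, 0, 0]
}}

```text
t: 15.05
position: [0.5223, -0.1158, 0.0866]
tcp_rot: [179.0, 0.0, 90.0]
contact_force: [4.8, -1.4, -5.1]
gripper_width: 0.0209
```

```bash
python3 w.py
```

```text
t15.05 c [ 0.5568 -0.0793] r0.0502 ang -133.3 wound(mod) 5.247 z 0.0866 F tang 4.5 rad -2.3 z -5.1 [179.   0.  90.]
[(0.48, -0.4), (0.56, -0.27), (0.61, -0.12), (0.62, 0.04), (0.59, 0.19), (0.53, 0.33), (0.43, 0.45), (0.3, 0.54), (0.16, 0.6), (0.01, 0.62)]
```

>>> {"op": "play_rows", "data": {
  "steps": [0.48, -0.4, 0, 0.02, 0, 0, 0.55, -0.28, 0, 0, 0, 0, 0.6, -0.14, 0, 0, 0, 0, 0.62, 0.01, 0, 0, 0, 0, 0.6, 0.16, 0, 0, 0, 0, 0.55, 0.3, 0, 0, 0, 0]
}}

```text
t: 15.55
position: [0.5171, -0.0485, 0.0867]
tcp_rot: [179.5, 0.5, 90.0]
contact_force: [7.4, -11.7, -9.9]
gripper_width: 0.0214
```

```bash
python3 w.py
```

```text
t15.55 c [ 0.5567 -0.0793] r0.0501 ang 142.2 wound(mod) 0.439 z 0.0867 F tang 4.7 rad -13.0 z -9.9 [179.5   0.5  90. ]
[(0.44, 0.44), (0.32, 0.54), (0.18, 0.6), (0.02, 0.62), (-0.13, 0.61), (-0.28, 0.56), (-0.41, 0.47), (-0.51, 0.36), (-0.58, 0.22), (-0.62, 0.07)]
```

>>> {"op": "play_rows", "data": {
  "steps": [0.44, 0.44, 0.02, 0, 0.01, 0, 0.32, 0.54, 0, 0, 0, 0, 0.18, 0.6, 0, 0, 0, 0, 0.03, 0.62, 0, 0, 0, 0, -0.12, 0.61, 0, 0, 0, 0, -0.27, 0.56, 0, 0, 0, 0]
}}

```text
t: 16.05
position: [0.5801, -0.0354, 0.0865]
tcp_rot: [-179.7, 0.4, 90.3]
contact_force: [-4.6, 3.6, 3.9]
gripper_width: 0.0212
```

```bash
python3 w.py
```

```text
t16.05 c [ 0.5567 -0.0793] r0.0498 ang 61.9 wound(mod) 1.841 z 0.0865 F tang 5.8 rad 1.0 z 3.9 [-179.7    0.4   90.3]
[(-0.36, 0.51), (-0.47, 0.4), (-0.56, 0.27), (-0.61, 0.13), (-0.62, -0.03), (-0.6, -0.18), (-0.53, -0.32), (-0.44, -0.45), (-0.31, -0.54), (-0.17, -0.6)]
```

>>> {"op": "play_rows", "data": {
  "steps": [-0.36, 0.51, 0, 0, 0.01, 0, -0.47, 0.41, 0, 0, 0, 0, -0.55, 0.28, 0, 0, 0, 0, -0.6, 0.15, 0, 0, 0, 0, -0.5, 0.01, 0, 0, 0, 0]
}}

```text
t: 16.47
position: [0.6067, -0.0815, 0.0866]
tcp_rot: [-179.2, -0.3, 90.4]
contact_force: [-3.1, 5.5, 2.8]
gripper_width: 0.0206
```

```bash
python3 w.py 0 .15
```

```text
t16.47 c [ 0.5567 -0.0793] r0.0501 ang -2.5 wound(mod) 2.964 z 0.0866 F tang 5.4 rad -3.4 z 2.8 [-179.2   -0.3   90.4]
[(-0.37, -0.04), (-0.36, -0.1), (-0.34, -0.15), (-0.32, -0.2), (-0.28, -0.25), (-0.24, -0.29), (-0.2, -0.32), (-0.15, -0.34), (-0.09, -0.36), (-0.04, -0.37)]
```

>>> {"op": "play_rows", "data": {
  "steps": [-0.37, -0.04, 0, -0.015, 0, 0.01, -0.36, -0.09, 0, 0, 0, 0, -0.35, -0.14, 0, 0, 0, 0, -0.33, -0.19, 0, 0, 0, 0, -0.29, -0.23, 0, 0, 0, 0, -0.26, -0.27, 0, 0, 0, 0]
}}

```text
t: 16.97
position: [0.5866, -0.1198, 0.0866]
tcp_rot: [-179.8, -0.7, 89.8]
contact_force: [0.3, 8.1, 2.4]
gripper_width: 0.0212
```

```bash
python3 w.py 0 .15
python3 - <<'E'
from h import *
s=cam("scene"); im=s["im"][130:270,190:390,::-1]
cv2.imwrite("pics/w1.png",cv2.resize(im,None,fx=4,fy=4,interpolation=cv2.INTER_CUBIC))
E
```

```text
t16.97 c [ 0.5567 -0.0794] r0.0503 ang -53.5 wound(mod) 3.854 z 0.0866 F tang 5.1 rad -6.3 z 2.4 [-179.8   -0.7   89.8]
[(-0.2, -0.32), (-0.15, -0.34), (-0.1, -0.36), (-0.04, -0.37), (0.01, -0.37), (0.07, -0.37), (0.12, -0.35), (0.18, -0.33), (0.22, -0.3), (0.27, -0.26)]
```

View pics/w1.png

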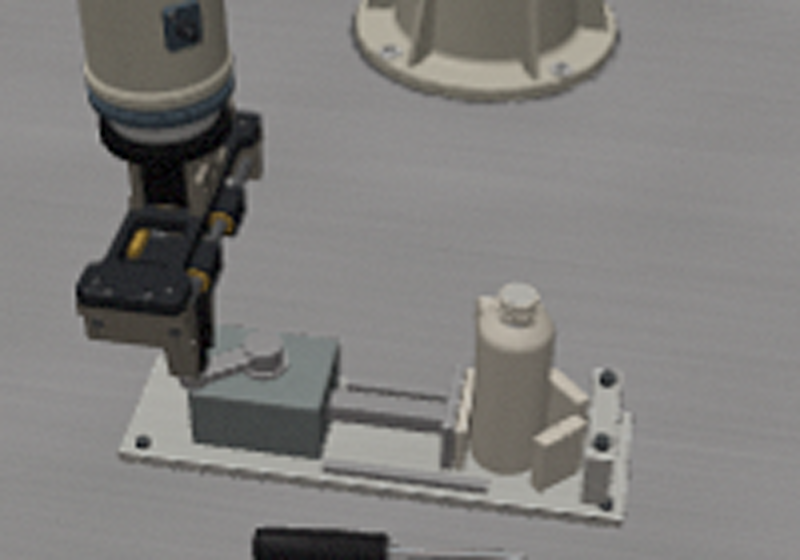

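>>> {"op": "play_rows", "data": {
  "steps": [-0.2, -0.32, 0, 0, -0.015, 0, -0.15, -0.34, 0, 0, 0, 0, -0.1, -0.36, 0, 0, 0, 0, -0.04, -0.37, 0, 0, 0, 0, 0.01, -0.37, 0, 0, 0, 0, 0.06, -0.37, 0, 0, 0, 0]
}}

```text
t: 17.52
position: [0.5471, -0.1286, 0.0866]
tcp_rot: [179.5, -0.1, 89.6]
contact_force: [5.1, 2.3, -5.4]
gripper_width: 0.0212
```

```bash
python3 w.py 0 .08
```

```text
t17.52 c [ 0.5567 -0.0794] r0.0502 ang -101.1 wound(mod) 4.686 z 0.0866 F tang 4.6 rad -3.2 z -5.4 [ 1.795e+02 -1.000e-01  8.960e+01]
[(0.05, -0.19), (0.06, -0.19), (0.08, -0.18), (0.09, -0.18), (0.11, -0.17), (0.12, -0.16), (0.13, -0.15), (0.14, -0.14), (0.15, -0.13), (0.16, -0.12)]
```

>>> {"op": "play_rows", "data": {
  "steps": [0.05, -0.19, 0, 0.01, 0, -0.01, 0.06, -0.19, 0, 0, 0, 0, 0.08, -0.18, 0, 0, 0, 0, 0.09, -0.18, 0, 0, 0, 0, 0.1, -0.17, 0, 0, 0, 0]
}}

```text
t: 17.93
position: [0.5321, -0.123, 0.0866]
tcp_rot: [179.4, 0.1, 90.1]
contact_force: [4.9, -1.2, -4.8]
gripper_width: 0.0207
```

```bash
python3 w.py 0 .08
```

```text
t17.93 c [ 0.5567 -0.0794] r0.0501 ang -119.5 wound(mod) 5.006 z 0.0866 F tang 4.9 rad -1.4 z -4.8 [1.794e+02 1.000e-01 9.010e+01]
[(0.11, -0.17), (0.12, -0.16), (0.13, -0.15), (0.14, -0.14), (0.15, -0.13), (0.16, -0.12), (0.17, -0.1), (0.18, -0.09), (0.19, -0.07), (0.19, -0.06)]
```

>>> {"op": "play_rows", "data": {
  "steps": [0.11, -0.17, 0, 0.01, 0, 0, 0.12, -0.16, 0, 0, 0, 0, 0.13, -0.15, 0, 0, 0, 0, 0.14, -0.15, 0, 0, 0, 0]
}}

```text
t: 18.27
position: [0.5203, -0.1139, 0.0867]
tcp_rot: [179.8, 0.2, 90.1]
contact_force: [6.1, -1.3, -6.6]
gripper_width: 0.0208
```

```bash
python3 w.py 0 .08
```

```text
t18.27 c [ 0.5567 -0.0794] r0.0501 ang -136.6 wound(mod) 5.304 z 0.0867 F tang 5.2 rad -3.6 z -6.6 [179.8   0.2  90.1]
[(0.15, -0.13), (0.16, -0.12), (0.17, -0.11), (0.18, -0.09), (0.18, -0.08), (0.19, -0.06), (0.19, -0.05), (0.2, -0.03), (0.2, -0.02), (0.2, 0.0)]
```

>>> {"op": "play_rows", "data": {
  "steps": [0.15, -0.13, 0.01, 0, 0, 0, 0.16, -0.12, 0, 0, 0, 0, 0.17, -0.11, 0, 0, 0, 0]
}}

```text
t: 18.52
position: [0.5137, -0.1051, 0.0867]
tcp_rot: [179.7, 0.3, 90.1]
contact_force: [5.3, -2.3, -7.3]
gripper_width: 0.0209
```

```bash
python3 w.py 0 .08
```

```text
t18.52 c [ 0.5567 -0.0794] r0.0501 ang -149.2 wound(mod) 5.525 z 0.0867 F tang 4.7 rad -3.4 z -7.3 [179.7   0.3  90.1]
[(0.18, -0.1), (0.18, -0.08), (0.19, -0.07), (0.19, -0.05), (0.2, -0.04), (0.2, -0.02), (0.2, -0.0), (0.2, 0.01), (0.2, 0.03), (0.2, 0.04)]
```

11.81 rad wound; not seated yet. Continuing in smaller bites.

>>> {"op": "play_rows", "data": {
  "steps": [0.18, -0.1, 0.02, 0, 0, 0, 0.18, -0.08, 0, 0, 0, 0, 0.19, -0.07, 0, 0, 0, 0]
}}

```text
t: 18.77
position: [0.5091, -0.0951, 0.0867]
tcp_rot: [179.6, 0.5, 90.2]
contact_force: [6.4, -3.6, -7.6]
gripper_width: 0.021
```

```bash
python3 w.py 0 .05
python3 - <<'E'
from h import *
s=cam("scene"); im=s["im"][150:270,240:360,::-1]
cv2.imwrite("pics/w2.png",cv2.resize(im,None,fx=5,fy=5,interpolation=cv2.INTER_CUBIC))
E
```

```text
t18.77 c [ 0.5567 -0.0794] r0.0501 ang -161.8 wound(mod) 5.744 z 0.0867 F tang 5.4 rad -5.0 z -7.6 [179.6   0.5  90.2]
[(0.12, -0.04), (0.12, -0.03), (0.12, -0.02), (0.12, -0.02), (0.12, -0.01), (0.12, -0.01), (0.12, 0.0), (0.12, 0.01), (0.12, 0.01), (0.12, 0.02)]
```

View pics/w2.png

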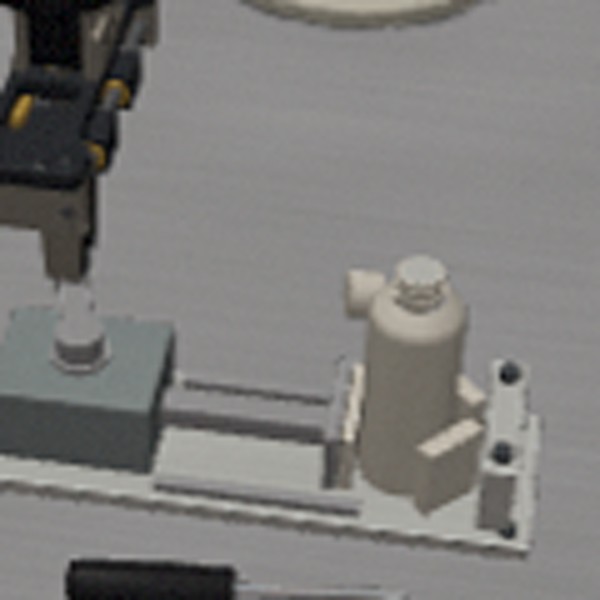

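>>> {"op": "play_rows", "data": {
  "steps": [0.12, -0.04, 0.02, 0, 0, 0, 0.12, -0.03, 0, 0, 0, 0]
}}

```text
t: 18.98
position: [0.5079, -0.0906, 0.0866]
tcp_rot: [179.5, 0.6, 90.2]
contact_force: [4.3, -4.3, -7.4]
gripper_width: 0.0209
```

```bash
python3 w.py 0 .05
```

```text
t18.98 c [ 0.5567 -0.0794] r0.0501 ang -167.1 wound(mod) 5.837 z 0.0866 F tang 5.2 rad -3.2 z -7.4 [179.5   0.6  90.2]
[(0.12, -0.02), (0.12, -0.02), (0.12, -0.01), (0.12, -0.01), (0.12, -0.0), (0.12, 0.01), (0.12, 0.01), (0.12, 0.02), (0.12, 0.02), (0.12, 0.03)]
```

>>> {"op": "play_rows", "data": {
  "steps": [0.12, -0.02, 0, 0, 0, 0, 0.12, -0.02, 0, 0, 0, 0]
}}

```text
t: 19.15
position: [0.5071, -0.0867, 0.0866]
tcp_rot: [179.5, 0.7, 90.3]
contact_force: [4.8, -4.3, -5.5]
gripper_width: 0.021
```

```bash
python3 w.py 0 .05
```

```text
t19.15 c [ 0.5567 -0.0795] r0.0500 ang -171.8 wound(mod) 5.919 z 0.0866 F tang 5.0 rad -4.1 z -5.5 [179.5   0.7  90.3]
[(0.12, -0.01), (0.12, -0.01), (0.12, -0.0), (0.12, 0.0), (0.12, 0.01), (0.12, 0.02), (0.12, 0.02), (0.12, 0.03), (0.12, 0.03), (0.12, 0.04)]
```

>>> {"op": "play_rows", "data": {
  "steps": [0.12, -0.01, 0, 0, 0, 0, 0.12, -0.01, 0, 0, 0, 0]
}}

```text
t: 19.32
position: [0.5067, -0.083, 0.0866]
tcp_rot: [179.5, 0.9, 90.3]
contact_force: [3.3, -5.3, -5.3]
gripper_width: 0.0213
```

```bash
python3 w.py 0 .05
```

```text
t19.32 c [ 0.5567 -0.0795] r0.0500 ang -176.0 wound(mod) 5.993 z 0.0866 F tang 5.5 rad -3.0 z -5.3 [179.5   0.9  90.3]
[(0.12, -0.01), (0.12, 0.0), (0.12, 0.01), (0.12, 0.01), (0.12, 0.02), (0.12, 0.03), (0.12, 0.03), (0.12, 0.04), (0.12, 0.04), (0.11, 0.05)]
```

>>> {"op": "play_rows", "data": {
  "steps": [0.12, 0, 0, 0, 0, 0, 0.12, 0, 0, 0, 0, 0]
}}

```text
t: 19.48
position: [0.5066, -0.0796, 0.0866]
tcp_rot: [179.5, 1.0, 90.4]
contact_force: [4.2, -7.0, -4.5]
gripper_width: 0.0209
```

```bash
python3 w.py 0 .05
```

```text
t19.48 c [ 0.5567 -0.0795] r0.0500 ang -179.9 wound(mod) 6.060 z 0.0866 F tang 7.0 rad -4.2 z -4.5 [179.5   1.   90.4]
[(0.12, 0.0), (0.12, 0.01), (0.12, 0.02), (0.12, 0.02), (0.12, 0.03), (0.12, 0.03), (0.12, 0.04), (0.12, 0.05), (0.11, 0.05), (0.11, 0.06)]
```

>>> {"op": "play_rows", "data": {
  "steps": [0.1, 0, 0, 0, 0, 0]
}}

```text
t: 19.57
position: [0.5066, -0.0784, 0.0866]
tcp_rot: [179.6, 1.1, 90.4]
contact_force: [4.0, -7.0, -5.9]
gripper_width: 0.0212
```

```bash
python3 w.py 0 .05
```

```text
t19.57 c [ 0.5567 -0.0795] r0.0500 ang 178.7 wound(mod) 6.085 z 0.0866 F tang 6.9 rad -4.1 z -5.9 [179.6   1.1  90.4]
[(0.12, 0.01), (0.12, 0.01), (0.12, 0.02), (0.12, 0.02), (0.12, 0.03), (0.12, 0.04), (0.12, 0.04), (0.12, 0.05), (0.11, 0.05), (0.11, 0.06)]
```

>>> {"op": "play_rows", "data": {
  "steps": [0, 0, 0, 0, 0, 0, 0, 0, 0, 0, 0, 0, 0, 0, 0, 0, 0, 0, 0, 0, 0, 0, 0, 0, 0, 0, 0, 0, 0, 0],
  "claw": 115
}}

```text
t: 19.98
position: [0.504, -0.0781, 0.0867]
tcp_rot: [179.9, 1.1, 90.4]
contact_force: [-0.4, -0.5, -0.0]
gripper_width: 0.0501
```

>>> {"op": "play_rows", "data": {
  "steps": [0, 0.1, -0.1, 0, 0, 0, 0, 0, -0.4, 0, 0, 0, 0, 0, -0.7, 0, 0, 0, 0, 0, -0.8, 0, 0, 0, 0, 0, -0.8, 0, 0, 0, 0, 0, -0.8, 0, 0, 0, 0, 0, -0.6, 0, 0, 0]
}}

```text
t: 20.57
position: [0.5035, -0.0758, 0.1743]
tcp_rot: [-179.8, 1.0, 90.4]
contact_force: [-1.0, -0.6, 0.6]
gripper_width: 0.0501
```

>>> {"op": "play_rows", "data": {
  "steps": [0, -0.5, 0, 0, 0, 0, 0, -0.9, 0, 0, 0, 0, 0, -0.9, 0, 0, 0, 0, 0, -0.9, 0, 0, 0, 0, 0, -0.9, 0, 0, 0, 0, 0, -0.9, 0, 0, 0, 0, 0, -0.4, 0, 0, 0, 0, 0, 0, 0, 0, 0, 0]
}}

```text
t: 21.23
position: [0.3876, -0.0761, 0.1763]
tcp_rot: [-180.0, 1.1, 90.5]
contact_force: [-0.1, 0.5, 0.1]
gripper_width: 0.0502
```

Run:
```python
from h import *
np.set_printoptions(precision=4,suppress=True)
for n in("scene","top"):
    c=cam(n); cv2.imwrite(f"pics/{n}2.png",c["im"][:,:,::-1]); np.save(n+"2.npy",c,allow_pickle=True)
    P=cloud(c).reshape(-1,3)
    q=P[(abs(P[:,0]-.558)<.04)&(abs(P[:,1]-.095)<.04)&(P[:,2]>.14)&(P[:,2]<.16)]; print(n,"bottle",len(q),q.mean(0))
    if n=="top": cv2.imwrite("pics/tc2.png",cv2.resize(c["im"][165:235,205:355,::-1],None,fx=5,fy=5,interpolation=cv2.INTER_CUBIC))
    q=P[(abs(P[:,0]-.51)<.03)&(abs(P[:,1]+.078)<.04)&(P[:,2]>.088)&(P[:,2]<.125)]; print(n,"grip",len(q),q.mean(0),q.min(0),q.max(0))
```

```text
scene bottle 71 [0.5614 0.0986 0.146 ]
scene grip 75 [ 0.5137 -0.0766  0.1044] [ 0.502  -0.0885  0.0886] [ 0.5193 -0.0674  0.119 ]
top bottle 75 [0.5593 0.0933 0.1485]
top grip 18 [ 0.507  -0.0789  0.1134] [ 0.4993 -0.0899  0.0893] [ 0.5179 -0.0689  0.1218]
```

View pics/scene2.png

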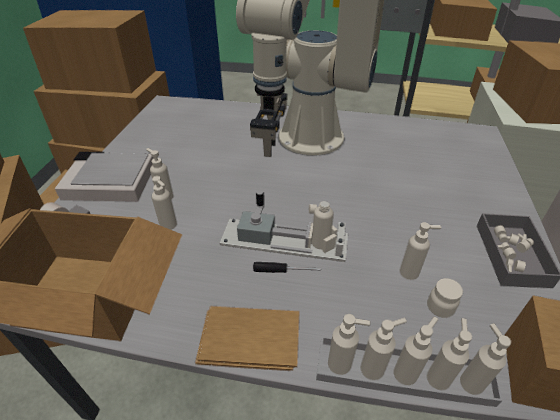

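View pics/tc2.png

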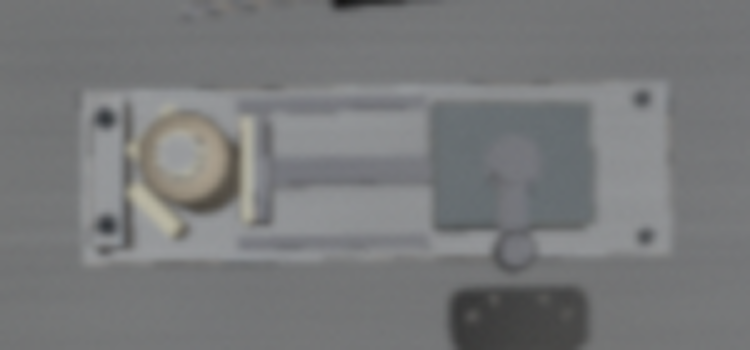

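```bash
python3 -c "
from bench import bot
print(bot.hand_in(), bot.get_obs()['t'])"
```

```text
the job is handed in; nothing more can be done
the job is handed in; nothing more can be done
```

The job is done and handed in at about 21 s: the bottle without a pump is clamped against the V block at about 20 N by feel.

- **Bottle:** I stood it upright in the nest about 18 mm short of where it finally seated, let go and backed off. While setting it down I pressed it onto the plate with about 35 N for one reading, then backed off before releasing.
- **Crank:** I wound it clockwise by its grip in one go, without letting go, for 12.37 rad (just under two turns). Force along the circle was about 5 N while the bottle slid. It rose to 6.9–7.0 N over the last 0.1 rad, where 20 N of squeeze should feel like 6.8 N. The turn after the bottle seated also puts the squeeze at about 20 N. Force noise leaves roughly ±4 N of doubt.
- **Last checks:**
  - The bottle is upright in the V block with the jaw against it, and the crank is where I left it.
  - The pumped bottles appear unmoved in the pictures; I did not measure them.
  - The gripper is clear and touches nothing.
- **Disagreement:** The two cameras differed by 3–5 mm along y, in the bottle's place and the crank's. I went by the arm's own readings and a circle fitted to the crank's path.

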